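# Angle a timber strip past a bench dog into the stock rest

### The arm

A 6-joint arm with a two-finger parallel gripper is mounted at the origin on a cart in front of the work surface, level with it; the furniture and walls round the work are solid. World frame = base frame: x ahead of the robot, y to its left, z up, the work surface at z = 0. Lengths are in mm, angles in rad, forces in N, time in s.
With the tool pointing down it reaches from about 350 to 925 mm from the base axis. Payload 6.4 kg.
Tool frame: the origin (TCP) lies on the centre line of the jaws, within the pads' length; the fingertips stand env.tip_reach ahead of it and the grasp point (between the pads) lies 2 mm behind it (env.tip_reach is the distance from the TCP to the fingertips, in mm); z points along the fingers, y is the direction in which the jaws open and shut (so a half turn about z gives the same grasp; the last joint's range is limited). The gripper opens to 85 mm and grips with 20 to 120 N. Pads are 22 mm wide; open, the fingers measure 114 mm over their backs; the gripper's body (76 mm by 85 mm) begins 54 mm behind the grasp point. The pads swing forward as they close: fully open they stand 13 mm farther back than shut.
Start: joints at [-1.291, 0.245, 1.558, -0, 1.339, -0.174], TCP at [284.956, -584.221, 248.29] pointing down, gripper open.
Joint ranges: [-3.13, 3.13], [-1.02, 2.26], [0.13, 2.54], [-0.95, 4.09], [0.21, 2.88], [-2.74, 2.74]. Speed limits (rad/s): [2.57, 2.57, 3.14, 3.14, 3.14, 3.14].

### API

Orientations are given as a unit quaternion [x, y, z, w].
In Python, from rig import env, read_camera gives the robot as it stands.
- The arm moves only by the tool move_arm, never from a script. Its argument "moves" is one flat list of numbers, 5 for each row, row after row: the shift along the tool's x, y, z in m, then the turn about the tool's z in degrees, then the opening, from 0 (shut) to 1 (fully open). In form: [x, y, z, yaw, hand, x, y, z, yaw, hand, ...]. A call has 1 to 20 rows; each row is the pose to reach, as a shift and turn from the pose commanded when the call began, along the tool's axes at that moment; what a row does not reach only later rows make up. A row lasts 1/10 s, in which the tool goes at most 50 mm and 8.59 degrees, less where a joint would pass 70% of its speed; a pose out of reach is approached as far as the arm can. A call with a gripper value outside its range is refused whole. The fingers move at their own pace and stop on an object; "grip_force" is the grip in N (left out, the last holds). Time passes only in rows, so rows that repeat a pose let the fingers close. It gives the time, the measured TCP pose, the force and the opening at its end, in the units of the state.
- env.get_obs(): the state, without advancing time (a new reading comes with each control period).
- read_camera(name): name is "scene" or "top"; returns a dict with "img" (420x560x3 uint8, red, green, blue), "z_map" (420x560 float32, mm along the optical axis (not along the pixel's ray), 0 where there is no reading), "fx", "fy", "cx", "cy" (pixels), "k1" (the pictures are not rectified: a ray, as slopes to the right and down, at radius r is drawn at 1 + k1 r^2 times it, then the intrinsics apply), "eye" and "attitude" of the camera in the world. Camera axes: x right, y down, z forward; pixel columns grow to the right and rows downward; lengths in mm; the calibration is good to about 2 mm. A picture is of the moment at which its call begins.
- env.sign_off(): hands the job in, once; it reports no verdict.
The state is a dict: "time_s": time; "qpos": joint angles; "qvel": joint speeds; "effort": joint torques, N m; "tool_pos": TCP position; "ee_rot": TCP orientation; "wrist_force": force on the tool from outside, world axes, zero at the start; "ft_torque": the same for the moment, N m; "width": opening from 0.0 (shut) to 1.0 (fully open).
Only numpy, scipy, OpenCV 4.12 (cv2) and the standard library are available. Lean on these libraries where they do the work, as an engineer would, in place of code of your own. Each camera call takes 0.05 s, during which the arm holds its last target.

### The job

Push the dark wooden strip into the aluminium stock rest, so that it lies between the two end stops, behind the steel post, flat along the back fence. It does not fit straight in: push it along the bench so that its left end slips in behind the post, then push its right end home. Only push it with the fingers: it must stay down on the bench, never lifted or tipped up, and the other tools must stay where they lie.

Things in the scene. Friction and masses are not known exactly. Their poses are not given: they have to be found in the camera images.
- strip: Plain dark wooden strip, 200 mm long (own y), 26 mm wide (own x), 24 mm high, 0.11 to 0.22 kg. Origin at the middle of its underside; its y axis points to its left end (the end nearer the post), its x axis to the long side that faces the back fence.
- strip_left_end (a point): Centre of the strip's left end face, 12 mm above its underside, 100 mm from its middle.
- strip_right_end (a point): Centre of the strip's right end face, 12 mm above its underside, 100 mm from its middle.
- stock_rest: Fixed aluminium rest, 34 mm high, no floor: an 18 mm thick back fence with an end stop at either end. Origin at bench level, middle of the fence's front face; x points into the fence (away from the open front), y along it to the left. Stops are 12 mm thick, their inner faces at y = -120 and +120 mm; the left one reaches 46 mm forward of the fence face, the right one 42 mm.
- bench_dog: Fixed round steel post, 18 mm in diameter, 47 mm high, before the left part of the bay: its axis 57 mm forward of the fence face (48 mm clear between post and fence) and 42 to 58 mm right of the left stop's inner face. Between it and the right stop there is less than the strip's length. Origin on its axis at bench level.
- blue_case (a point): Middle of the top of a fixed dark blue case, always in the same place: 160 mm long, 40 mm wide, 25 mm high, lying to the right of the work, its length turned 24 degrees to the left of straight ahead. Keep the fingers from coming down on it.
- strip_center (a point): Centre of the strip, 12 mm above its underside.
- hammer: Bystander, loose, to be left alone: the small steel hammer with an ash handle, 214 mm long, 25 mm high. Origin at the middle of its underside.
- chisel: Bystander, loose, to be left alone: the small chisel with a red handle, 136 mm long, 15 mm high. Origin at the middle of its underside.
- eraser: Bystander, loose, to be left alone: the white eraser in a blue sleeve, 23 x 52 x 12 mm. Origin at the middle of its underside.
- tape: Bystander, loose, to be left alone: the roll of masking tape lying flat, 100 mm across, 25 mm high. Origin at the middle of its underside.
- wax_block: Bystander, loose, to be left alone: the green block of carving wax, 50 x 90 x 24 mm. Origin at the middle of its underside.
- pliers: Bystander, loose, to be left alone: the flat-nose pliers with green handles, 170 mm long, 14 mm high. Origin at the middle of its underside.
Mind the look-alikes: they are no part of the job. There is more than one size of the strip; the job needs the larger.

How it is judged:
By the outcome, as a careful person would: the job done as asked, in the order asked, and still so for the second after the job is handed in, with the robot touching nothing.
It also fails if it takes over 61 s, if anything falls off the work surface, if the arm or the gripper's body presses on something with over 40 N, if the wrist force passes 120 N, or if a joint passes its speed limit or range.

## Working session

There is one attempt and no reset: what is moved stays moved. The work goes in short steps, Python scripts to look and compute and a tool call to move; the robot and the scene stay as the last step left them, time stands still between calls to the robot, and variables do not carry over. Pictures are saved under pics/ and viewed, and the job is handed in when it is done.

Besides the shell and the picture viewer there is one more tool, called after "Emit:" in YAML: its name, and indented under it one key for each argument. move_arm: Moves the arm, as the interface text tells. Its arguments: {"type":"object","properties":{"moves":{"type":"array","items":{"type":"number"}},"grip_force":{"type":"number"}},"required":["moves"]}

```bash
ls; mkdir -p pics
python3 - <<'E'
from rig import env, read_camera
import cv2
for n in("scene","top"):
    c=read_camera(n); cv2.imwrite(f"pics/{n}0.png",c["img"][:,:,::-1])
    print(n,{k:v for k,v in c.items() if k not in("img","z_map")})
o=env.get_obs();print(o, env.tip_reach)
E
```

```text
pics
scene {'fx': 380.1566677520183, 'fy': 380.1566677520183, 'cx': 279.67807696255505, 'cy': 205.5812425070758, 'k1': -0.021479142307252338, 'eye': array([-186.8217243 ,  813.86011155,  530.07324277]), 'attitude': array([-0.38019849,  0.77346713, -0.45680083,  0.22029685])}
top {'fx': 514.6321150023281, 'fy': 514.6321150023281, 'cx': 271.2447569043853, 'cy': 211.11466455366963, 'k1': -0.16362551501332093, 'eye': array([ 372.45236181,  288.34959113, 1755.71665255]), 'attitude': array([ 0.71313875, -0.69932054,  0.03998527, -0.02801939])}
{'time_s': 0.1, 'qpos': array([-1.29110867e+00,  2.45736474e-01,  1.55888965e+00,  2.63011502e-05,
        1.33869110e+00, -1.74083528e-01]), 'qvel': array([-6.68765786e-04, -1.69091123e-03, -2.79525629e-03,  6.09696809e-05,
        2.37283694e-03,  3.13556389e-04]), 'effort': array([-1.70216426e-04, -4.30672395e+01, -3.27128220e+01, -1.04157677e-04,
        2.80897570e-03, -2.58282356e-06]), 'tool_pos': array([ 284.82248801, -583.75480535,  247.29677426]), 'ee_rot': array([ 9.74372007e-01,  2.24940989e-01, -3.27318009e-05, -8.61758762e-04]), 'wrist_force': array([0.28728833, 0.16593964, 0.32589647]), 'ft_torque': array([ 0.00408149, -0.00264728, -0.11632793]), 'width': 1.001422244373608} 17.0
```

View pics/scene0.png

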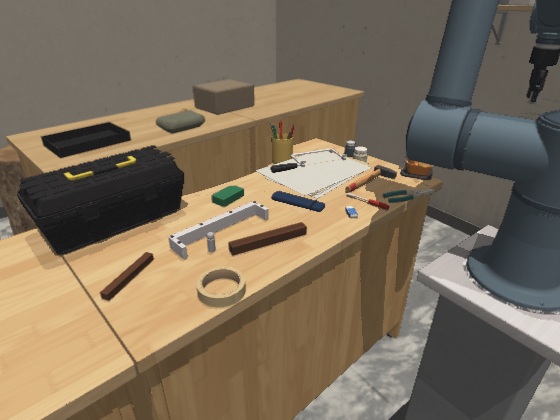

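View pics/top0.png

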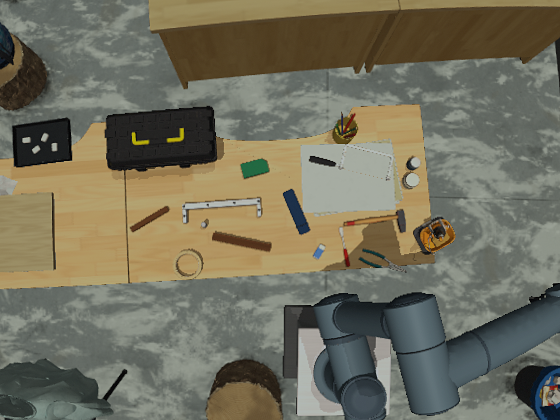

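The top image shows the rest at about (222,208), the post at (205,224), the long strip at (242,241), the small look-alike at (150,218), the tape at (189,263) and the blue case at (297,211). Next I'll measure them.

```bash
cat > h.py <<'E'
import numpy as np, cv2
from scipy.spatial.transform import Rotation as R
from rig import env, read_camera
def cloud(c):
    v,u=np.mgrid[0:420,0:560]; pts=np.stack([u,v],-1).reshape(-1,1,2).astype(np.float64)
    K=np.array([[c["fx"],0,c["cx"]],[0,c["fy"],c["cy"]],[0,0,1]])
    n=cv2.undistortPoints(pts,K,np.array([c["k1"],0,0,0.])).reshape(420,560,2)
    z=c["z_map"].astype(float)
    P=np.stack([n[...,0]*z,n[...,1]*z,z],-1)
    W=P@R.from_quat(c["attitude"]).as_matrix().T+c["eye"]
    W[z==0]=np.nan
    return W
def proj(c,p):
    q=(np.atleast_2d(p)-c["eye"])@R.from_quat(c["attitude"]).as_matrix()
    s=q[:,:2]/q[:,2:]; r2=(s**2).sum(1,keepdims=True); s=s*(1+c["k1"]*r2)
    return s*c["fx"]+[c["cx"],c["cy"]]
E
python3 - <<'E'
from h import *
for n in("scene","top"):
    c=read_camera(n);W=cloud(c);np.savez(f"{n}.npz",W=W,**c)
    hsv=cv2.cvtColor(c["img"],cv2.COLOR_RGB2HSV)
    for nm,(u0,v0,u1,v1) in {"scene":{"bench":(330,150,345,165),"strip":(225,220,312,256),"rest":(165,198,272,260)},"top":{"bench":(300,250,310,258),"strip":(208,228,276,254),"rest":(178,194,266,230)}}[n].items():
        w=W[v0:v1,u0:u1].reshape(-1,3);h=hsv[v0:v1,u0:u1].reshape(-1,3)
        print(n,nm,np.nanmedian(w,0),np.histogram(w[:,2],bins=np.arange(-10,60,5))[0])
    im=cv2.resize(c["img"],None,fx=5,fy=5,interpolation=cv2.INTER_CUBIC)
    a={"scene":(160,180,320,270),"top":(170,190,310,280)}[n]
    cv2.imwrite(f"pics/{n}z.png",im[a[1]*5:a[3]*5,a[0]*5:a[2]*5,::-1])
E
```

```text
scene bench [ 688.19529823 -132.47508093   21.07296436] [  0  19   9   2   1  25 111  18  24  10   2   1   0]
scene strip [4.34197356e+02 3.53170631e+02 3.55197059e-02] [   0 1535  565  147  150  140  531   45    0    0    0    0    0]
scene rest [5.49256910e+02 4.32215068e+02 3.23990189e-01] [   0 2924 1197  309  317  329  520  259  573   87   41   34    6]
top bench [ 3.99316642e+02  1.44087684e+02 -2.47912975e-01] [10 31 29 10  0  0  0  0  0  0  0  0  0]
top strip [438.96521113 360.00317793   2.13632235] [141 491 487 148  19  62 175 178  41   6   0   0   0]
top rest [537.29474925 430.43001459   1.37405156] [279 979 959 287  32  14  26  75 241 161  56  12   4]
```

View pics/scenez.png

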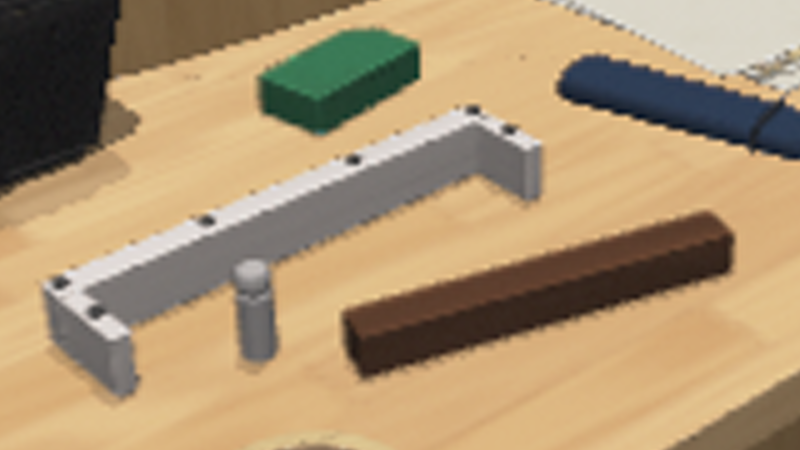

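View pics/topz.png

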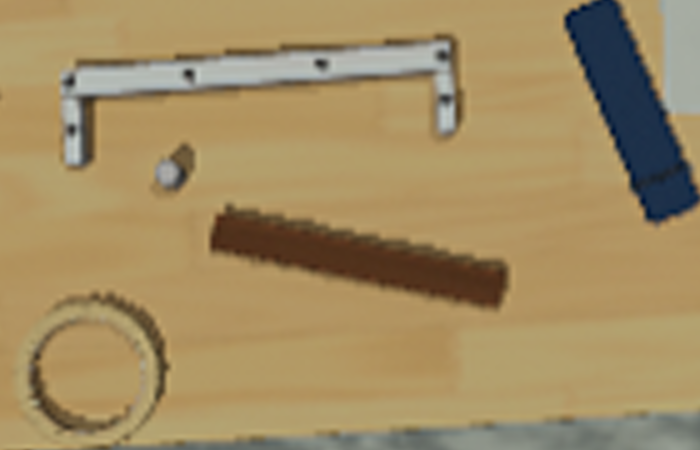

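```bash
cat >> h.py <<'E'
from scipy.optimize import minimize
S=4
def rend(c,polys,roi):
    u0,v0,u1,v1=roi; m=np.zeros(((v1-v0)*S,(u1-u0)*S),np.uint8)
    for P,hull in polys:
        q=(proj(c,P)-[u0,v0]+.5)*S-.5
        q=np.round(q*16).astype(np.int32)
        if hull: cv2.fillConvexPoly(m,cv2.convexHull(q),255,shift=4)
        else: cv2.fillPoly(m,[q],255,shift=4)
    return cv2.resize(m,(u1-u0,v1-v0),interpolation=cv2.INTER_AREA)/255.
def tf(p,L):
    L=np.asarray(L,float);c,s=np.cos(p[2]),np.sin(p[2])
    return np.c_[p[0]+c*L[:,0]-s*L[:,1],p[1]+s*L[:,0]+c*L[:,1],L[:,2]]
def strip_polys(p):return [(tf(p,[(x,y,z) for x in(-13,13) for y in(-100,100) for z in(0,24)]),True)]
def rest_polys(p):
    U=[(18,132),(18,-132),(-42,-132),(-42,-120),(0,-120),(0,120),(-46,120),(-46,132)]
    return [(tf(p,[(a,b,34) for a,b in U]),False)]
def fit(cs,ms,rois,f,p0):
    def cost(q):
        p=[q[0],q[1],q[2]/100]
        return sum(((rend(c,f(p),r)-m)**2).sum() for c,m,r in zip(cs,ms,rois))
    best=None;x=np.array([p0[0],p0[1],p0[2]*100])
    for d in(8,3,1):
        r=minimize(cost,x,method="Nelder-Mead",options=dict(initial_simplex=np.vstack([x,x+[d,0,0],x+[0,d,0],x+[0,0,d]]),xatol=.02,fatol=.05));x=r.x
    return np.array([x[0],x[1],x[2]/100]),r.fun
def stripmask(c,roi,maxv=125):
    u0,v0,u1,v1=roi;im=c["img"][v0:v1,u0:u1].astype(float)
    # dark relative to bench; soft threshold on red
    return np.clip((150-im[...,0])/60,0,1)*(im[...,0]>im[...,2]*1.15)
def look(tag=None):
    out={}
    for n in("scene","top"):
        out[n]=read_camera(n)
        if tag: cv2.imwrite(f"pics/{n}{tag}.png",out[n]["img"][:,:,::-1])
    return out
E
python3 - <<'E'
from h import *
C={n:dict(np.load(n+".npz")) for n in("scene","top")}
roi={"scene":(222,215,318,260),"top":(206,226,280,256)}
rr={"scene":(162,195,275,262),"top":(178,194,266,226)}
sm={n:stripmask(C[n],roi[n]) for n in C}
rm={}
for n in C:
    u0,v0,u1,v1=rr[n];im=C[n]["img"][v0:v1,u0:u1].astype(float)
    sat=im.max(2)-im.min(2); rm[n]=((im.min(2)>150)&(sat<45)).astype(float)
    cv2.imwrite(f"pics/m_{n}.png",np.vstack([cv2.resize((a*255).astype(np.uint8),(560,300),interpolation=0) for a in(sm[n],rm[n])]))
for n in(["scene"],["top"],["scene","top"]):
    for nm,m,r,f,p0 in(("strip",sm,roi,strip_polys,(437,355,-.2)),("rest",rm,rr,rest_polys,(537,430,.08))):
        p,e=fit([C[k] for k in n],[m[k] for k in n],[r[k] for k in n],f,p0)
        print(n,nm,p.round(3),np.degrees(p[2]).round(2),round(e,1), sum(m[k].sum() for k in n))
# post
for n in C:
    W=C[n]["W"];s=(W[...,2]>38)&(W[...,2]<60)&(np.abs(W[...,0]-490)<45)&(np.abs(W[...,1]-470)<60)
    print(n,s.sum(),W[s].mean(0) if s.any() else 0, np.argwhere(s).mean(0))
E
```

```text
['scene'] strip [ 4.35958e+02  3.60217e+02 -1.72000e-01] -9.83 74.3 1027.3166666666666
['scene'] rest [5.52760e+02 4.31438e+02 9.70000e-02] 5.57 83.8 443.0
['top'] strip [ 4.37176e+02  3.59304e+02 -1.77000e-01] -10.14 30.4 538.5166666666667
['top'] rest [5.52067e+02 4.30622e+02 9.50000e-02] 5.42 105.2 410.0
['scene', 'top'] strip [ 4.36615e+02  3.59031e+02 -1.75000e-01] -10.05 104.4 1565.8333333333333
['scene', 'top'] rest [5.52402e+02 4.30926e+02 9.70000e-02] 5.55 197.6 853.0
scene 45 [489.64220766 488.70139236  44.29527334] [234.82222222 209.6       ]
top 24 [487.60121719 487.42880894  46.11449793] [224.70833333 203.        ]
```

View pics/m_scene.png

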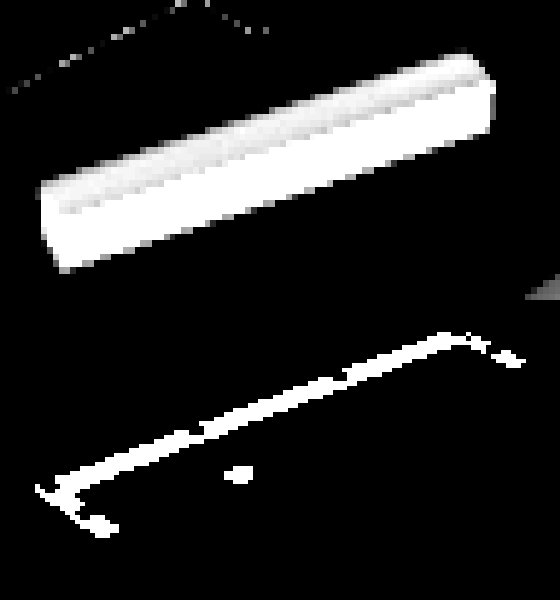

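View pics/m_top.png

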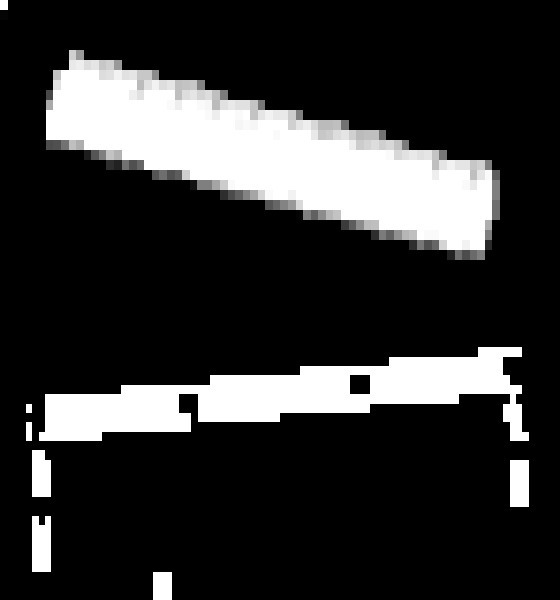

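Both cameras agree to within about 1 mm. Strip is at (436.6, 359.0), yaw -10°. Rest is at (552.4, 430.9), yaw +5.5°. The post is at rest-frame (-58, 63), which fits the stated ranges. The plan has three steps:
- **Two-finger lateral push:** brings the strip in line with the gap.
- **End push:** slides the left end in behind the post.
- **Two-finger squaring push:** seats the right end against the fence.

```bash
cat >> h.py <<'E'
REST=(552.4,430.9,np.radians(5.5))
def r2w(x,y): return tf(REST,[(x,y,0)])[0,:2]
def w2r(x,y):
    c,s=np.cos(REST[2]),np.sin(REST[2]);dx,dy=x-REST[0],y-REST[1];return np.array([c*dx+s*dy,-s*dx+c*dy])
def rel(cmd,tgt):
    """cmd,tgt=(x,y,z,psi deg). shift in tool axes m + turn deg"""
    a=np.radians(cmd[3]);d=np.array(tgt[:3])-cmd[:3]
    t=np.array([np.cos(a)*d[0]+np.sin(a)*d[1],np.sin(a)*d[0]-np.cos(a)*d[1],-d[2]])/1000
    return t.round(4).tolist()+[round(-(tgt[3]-cmd[3]),2)]
E
python3 - <<'E'
from h import *
q=env.get_obs();print(q["ee_rot"],np.degrees(2*np.arctan2(*q["ee_rot"][[1,0]])))
C=(284.956,-584.221,248.29,26.0)
for t in [(420,-400,250,60),(450,0,250,115),(401,365,150,173)]: print(t,rel(C,t))
W=np.load("top.npz")["W"];
for nm,(u,v) in dict(case=(297,211),caselow=(303,232),tape=(189,263),eraser=(319,250)).items(): print(nm,W[v,u])
E
```

```text
[ 9.74366711e-01  2.24964801e-01 -2.84482418e-05 -5.90919701e-04] 26.001621276603363
(420, -400, 250, 60) [0.2021, -0.1064, -0.0017, -34.0]
(450, 0, 250, 115) [0.4044, -0.4527, -0.0017, -89.0]
(401, 365, 150, 173) [0.5204, -0.8023, 0.0983, -147.0]
case [543.08696725 172.68575076  13.372585  ]
caselow [471.96358315 151.1376683   11.84088943]
tape [359.03361406 536.38978455   3.74698766]
eraser [411.71504582  96.28624142  15.88773411]
```

Emit:
move_arm:
  moves: [0.202,-0.106,-0.002,-34,0.7,0.202,-0.106,-0.002,-34,0.7,0.202,-0.106,-0.002,-34,0.7,0.202,-0.106,-0.002,-34,0.7,0.202,-0.106,-0.002,-34,0.7,0.404,-0.453,-0.002,-89,0.7,0.404,-0.453,-0.002,-89,0.7,0.404,-0.453,-0.002,-89,0.7,0.404,-0.453,-0.002,-89,0.7,0.404,-0.453,-0.002,-89,0.7,0.404,-0.453,-0.002,-89,0.7,0.404,-0.453,-0.002,-89,0.7,0.404,-0.453,-0.002,-89,0.7,0.404,-0.453,-0.002,-89,0.7,0.404,-0.453,-0.002,-89,0.7]

```text
time_s: 1.7
tool_pos: [449.3, 1.1, 250.2]
ee_rot: [0.536, 0.844, -0.0, 0.0]
wrist_force: [-0.7, -1.6, -0.1]
width: 0.7
```

Run:
```python
from h import *
q=env.get_obs();print(q["time_s"],q["qpos"].round(2),q["tool_pos"],np.degrees(2*np.arctan2(*q["ee_rot"][[1,0]])),q["wrist_force"])
C0=(284.956,-584.221,248.29,26.0)
a=np.radians(26);x,y=404,-453
C=(C0[0]+x*np.cos(a)+y*np.sin(a),C0[1]+x*np.sin(a)-y*np.cos(a),250.29,115);print(C)
print(rel(C,(401,365,110,173)))
```

```text
1.7 [-0.25 -0.25  2.05 -0.    1.34 -0.69] [449.33494022   1.1210636  250.22249628] 115.1754840611332 [-0.67894116 -1.62431975 -0.14292038]
(np.float64(449.4866652094114), np.float64(0.03464627630995665), 250.29, 115)
[0.3513, 0.1103, 0.1403, -58]
```

Emit:
move_arm:
  moves: [0.351,0.11,0.14,-58,0.7,0.351,0.11,0.14,-58,0.7,0.351,0.11,0.14,-58,0.7,0.351,0.11,0.14,-58,0.7,0.351,0.11,0.14,-58,0.7,0.351,0.11,0.14,-58,0.7,0.351,0.11,0.14,-58,0.7,0.351,0.11,0.14,-58,0.7,0.351,0.11,0.14,-58,0.7,0.351,0.11,0.14,-58,0.7,0.351,0.11,0.14,-58,0.7]

```text
time_s: 2.8
tool_pos: [402.0, 363.3, 110.7]
ee_rot: [0.062, 0.998, 0.0, 0.0]
wrist_force: [-0.2, -0.1, 1.2]
width: 0.702
```

Run:
```python
from h import *
q=env.get_obs();print(q["time_s"],q["qpos"].round(2),q["tool_pos"],np.degrees(2*np.arctan2(*q["ee_rot"][[1,0]])),q["wrist_force"])
o=look("1");c=o["scene"];W=cloud(c)
# finger points near TCP
p=q["tool_pos"];d=np.linalg.norm(W[...,:2]-p[:2],axis=-1)
s=(d<75)&(W[...,2]>60)&(W[...,2]<160)
z=W[s];a=np.radians(173);lx=(z[:,0]-p[0])*np.cos(a)+(z[:,1]-p[1])*np.sin(a);ly=(z[:,0]-p[0])*np.sin(a)-(z[:,1]-p[1])*np.cos(a)
for lo in range(80,160,5):
    k=(z[:,2]>=lo)&(z[:,2]<lo+5)
    if k.any():print(lo,k.sum(),lx[k].min().round(),lx[k].max().round(),ly[k].min().round(),ly[k].max().round())
im=cv2.resize(c["img"][60:260,160:400],None,fx=3,fy=3,interpolation=cv2.INTER_CUBIC);cv2.imwrite("pics/s1z.png",im[:,:,::-1])
```

```text
2.8 [ 0.53  0.17  1.93 -0.    1.05 -0.92] [402.04198819 363.32085523 110.68018905] 172.861488755381 [-0.22998863 -0.14691989  1.20245124]
95 5 -5.0 8.0 -30.0 36.0
100 18 -12.0 12.0 -36.0 37.0
105 32 -10.0 12.0 -42.0 44.0
110 36 -11.0 12.0 -41.0 44.0
115 36 -11.0 12.0 -41.0 45.0
120 37 -10.0 13.0 -41.0 44.0
125 36 -11.0 12.0 -42.0 44.0
130 38 -12.0 12.0 -45.0 44.0
135 30 -7.0 12.0 -37.0 45.0
140 40 -13.0 15.0 -51.0 53.0
145 69 -12.0 14.0 -58.0 62.0
150 103 -14.0 14.0 -61.0 62.0
155 76 -11.0 14.0 -61.0 63.0
```

View pics/s1z.png

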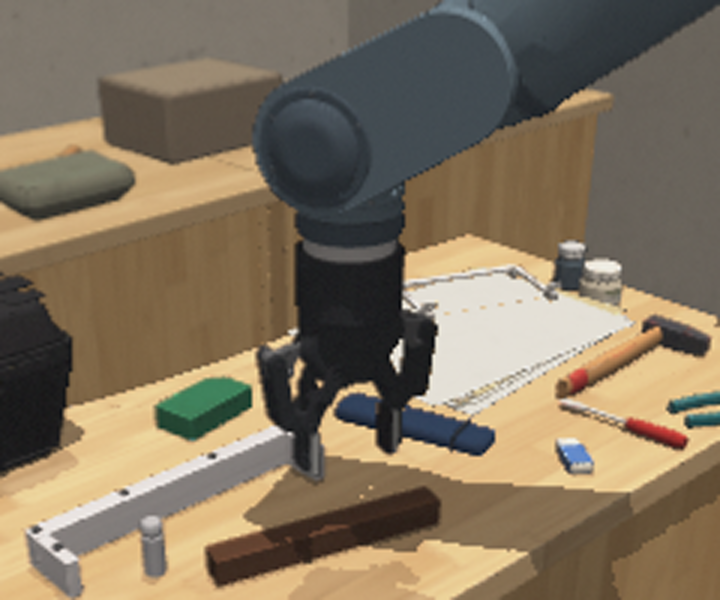

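```bash
python3 - <<'E'
from h import *
def fwd(C,r):
    a=np.radians(C[3]);return (C[0]+1e3*(r[0]*np.cos(a)+r[1]*np.sin(a)),C[1]+1e3*(r[0]*np.sin(a)-r[1]*np.cos(a)),C[2]-1e3*r[2],C[3]-r[3])
C=fwd((449.487,.035,250.29,115),(.351,.11,.14,-58));print(C)
n=np.array([np.cos(np.radians(-7)),np.sin(np.radians(-7))])
print("push dist along n:",(r2w(-28,63)-np.array(C[:2]))@n-24, "gap to strip now", (np.array([436.6,359])-np.array(C[:2]))@n-24)
print(rel(C,(C[0],C[1],20,173)))
E
sed -i 's/^def rel/def fwd(C,r):\n    a=np.radians(C[3]);return (C[0]+1e3*(r[0]*np.cos(a)+r[1]*np.sin(a)),C[1]+1e3*(r[0]*np.sin(a)-r[1]*np.cos(a)),C[2]-1e3*r[2],C[3]-r[3])\ndef rel/' h.py
```

```text
(np.float64(400.8418467030461), np.float64(364.6370420413411), 110.28999999999999, 173)
push dist along n: 77.38105474879383 gap to strip now 12.178600057017526
[0.0, 0.0, 0.0903, 0]
```

Emit:
move_arm:
  moves: [0,0,0.04,0,0.7,0,0,0.07,0,0.7,0,0,0.085,0,0.7,0,0,0.09,0,0.7,0,0,0.09,0,0.7,0,0,0.09,0,0.7]

```text
time_s: 3.5
tool_pos: [402.1, 365.2, 21.9]
ee_rot: [0.061, 0.998, 0.001, 0.001]
wrist_force: [-1.1, -0.1, 0.1]
width: 0.699
```

Emit:
move_arm:
  moves: [-0.006,0,0,0,0.7,-0.012,0,0,0,0.7,-0.018,0,0,0,0.7,-0.024,0,0,0,0.7,-0.03,0,0,0,0.7,-0.036,0,0,0,0.7,-0.042,0,0,0,0.7,-0.048,0,0,0,0.7,-0.053,0,0,0,0.7,-0.058,0,0,0,0.7,-0.063,0,0,0,0.7,-0.067,0,0,0,0.7,-0.07,0,0,0,0.7,-0.073,0,0,0,0.7,-0.075,0,0,0,0.7,-0.076,0,0,0,0.7,-0.076,0,0,0,0.7]

```text
time_s: 5.2
tool_pos: [476.5, 355.4, 20.3]
ee_rot: [0.061, 0.998, 0.0, 0.0]
wrist_force: [0.1, 0.2, 0.1]
width: 0.7
```

Run:
```python
from h import *
q=env.get_obs();print(q["time_s"],q["tool_pos"],q["wrist_force"])
o=look("2");c=o["scene"]
cv2.imwrite("pics/s2z.png",cv2.resize(c["img"][160:270,140:340],None,fx=4,fy=4,interpolation=cv2.INTER_CUBIC)[:,:,::-1])
```

```text
5.2 [476.46667583 355.38135297  20.32716509] [0.12691674 0.19535233 0.13839953]
```

View pics/s2z.png

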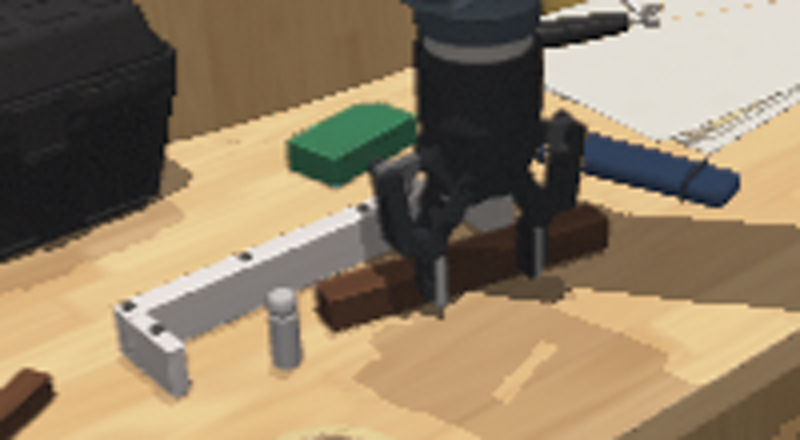

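Run:
```python
from h import *
C=fwd((400.8418,364.637,110.29,173),(-.076,0,.09,0));print(C)
# predicted strip center rest (-58.5,-74.6) yaw -12.5 
right=r2w(-58.5-.216*100,-74.6-.976*100);u=np.array([np.sin(np.radians(7)),np.cos(np.radians(7))])
t=right-35*u;print(right,t,rel(C,(t[0],t[1],110,83)))
```

```text
(np.float64(476.27530752474047), np.float64(355.3749299012088), 20.290000000000006, 173)
[489.17340309 251.81552986] [484.90797608 217.07641456] [-0.0254, -0.1362, -0.0897, 90]
```

Emit:
move_arm:
  moves: [0.015,0,0,0,0.7,0.02,0,-0.03,0,0.7,0.02,0,-0.07,0,0.7,0.02,0,-0.1,0,0.7,0.0,-0.05,-0.1,10,0,-0.025,-0.136,-0.1,90,0,-0.025,-0.136,-0.1,90,0,-0.025,-0.136,-0.1,90,0,-0.025,-0.136,-0.1,90,0,-0.025,-0.136,-0.1,90,0,-0.025,-0.136,-0.1,90,0,-0.025,-0.136,-0.1,90,0,-0.025,-0.136,-0.1,90,0,-0.025,-0.136,-0.1,90,0,-0.025,-0.136,-0.1,90,0,-0.025,-0.136,-0.1,90,0]

```text
time_s: 6.9
tool_pos: [483.5, 217.6, 120.1]
ee_rot: [0.749, 0.663, -0.0, -0.0]
wrist_force: [-1.4, -0.7, -0.4]
width: 0.002
```

Run:
```python
from h import *
q=env.get_obs();print(q["time_s"],q["tool_pos"],q["qpos"].round(2),np.degrees(2*np.arctan2(*q["ee_rot"][[1,0]])),q["width"])
o=look("3")
for n,(u0,v0,u1,v1) in dict(scene=(140,160,340,270),top=(170,190,310,280)).items():
    cv2.imwrite(f"pics/{n}3z.png",cv2.resize(o[n]["img"][v0:v1,u0:u1],None,fx=4,fy=4,interpolation=cv2.INTER_CUBIC)[:,:,::-1])
```

```text
6.9 [483.48967969 217.64105423 120.07631191] [0.21 0.12 1.95 0.   1.07 0.33] 83.041820428186 0.0021966720955296335
```

View pics/scene3z.png

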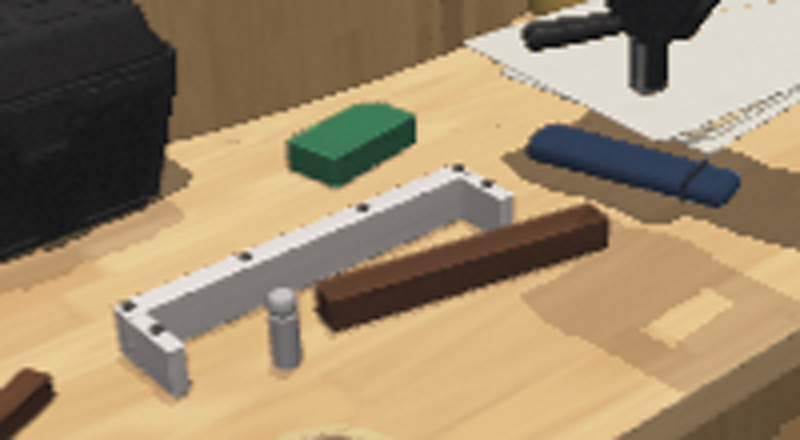

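View pics/top3z.png

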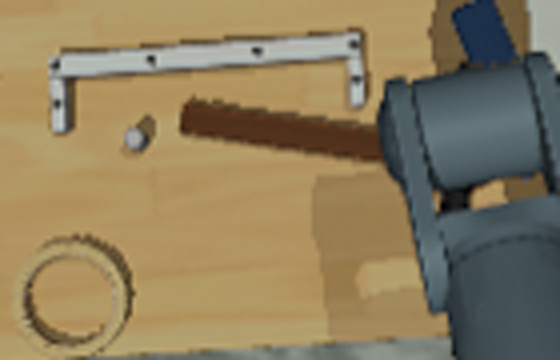

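Run:
```python
from h import *
c=read_camera("scene");roi=(214,205,300,245)
m=stripmask(c,roi)
cv2.imwrite("pics/m3.png",cv2.resize((m*255).astype(np.uint8),None,fx=6,fy=6,interpolation=0))
p,e=fit([c],[m],[roi],strip_polys,(502,349,-.12));print(p,np.degrees(p[2]),e,m.sum())
l=w2r(*p[:2]);th=np.degrees(p[2])-5.5;t=np.tan(np.radians(-th))
print("rest",l,th,"x@63",l[0]+(63-l[1])*t,"left",l+100*np.array([np.sin(np.radians(-th)),np.cos(np.radians(th))]))
u=np.array([-np.sin(p[2]),np.cos(p[2])]);R_=p[:2]-100*u;print("right",R_)
C=fwd((476.2753,355.375,20.29,173),(-.025,-.136,-.1,90));print(C)
psi=90+np.degrees(p[2]);s=R_-27*u
print(rel(C,(s[0],s[1],20,psi)),rel(C,(s[0],s[1],15,psi)), psi)
```

```text
[ 4.99735143e+02  3.51213026e+02 -1.17764067e-01] -6.747384038472766 92.97427912341408 952.0
rest [-60.0600564  -74.27240797] -12.247384038472767 x@63 -30.261857846108597 left [-38.84675096  23.45167132]
right [487.98593735 251.90564393]
(np.float64(484.514723087933), np.float64(217.3419897916515), 120.28999999999999, 83)
[0.0077, -0.0006, 0.1003, np.float64(-0.25)] [0.0077, -0.0006, 0.1053, np.float64(-0.25)] 83.25261596152724
```

View pics/m3.png

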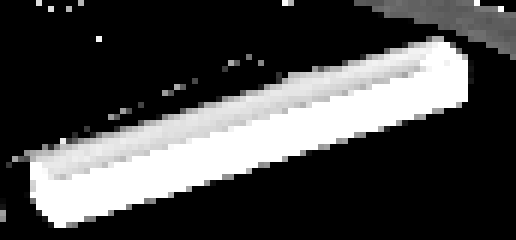

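Emit:
move_arm:
  moves: [0.008,-0.001,0.045,0,0,0.008,-0.001,0.08,0,0,0.008,-0.001,0.092,0,0,0.008,-0.001,0.095,0,0,0.008,-0.001,0.095,0,0,0.016,-0.001,0.095,0,0,0.022,-0.001,0.095,0,0,0.028,-0.001,0.095,0,0,0.034,-0.001,0.095,0,0,0.04,-0.001,0.095,0,0,0.046,-0.001,0.095,0,0,0.052,-0.001,0.095,0,0,0.057,-0.001,0.095,0,0,0.061,-0.001,0.095,0,0,0.064,-0.001,0.095,0,0,0.064,-0.001,0.095,0,0]

```text
time_s: 8.65
tool_pos: [491.3, 281.4, 25.2]
ee_rot: [0.749, 0.663, 0.0, -0.0]
wrist_force: [0.4, 0.1, 0.4]
width: 0.002
```

Run:
```python
from h import *
q=env.get_obs();print(q["time_s"],q["tool_pos"],q["wrist_force"],q["ft_torque"])
o=look("4")
for n,(u0,v0,u1,v1) in dict(scene=(140,160,340,270),top=(170,190,310,280)).items():
    cv2.imwrite(f"pics/{n}4z.png",cv2.resize(o[n]["img"][v0:v1,u0:u1],None,fx=4,fy=4,interpolation=cv2.INTER_CUBIC)[:,:,::-1])
```

```text
8.65 [491.3161212  281.43746514  25.24005088] [0.38935513 0.08525426 0.4389965 ] [-0.01801038  0.0030691  -0.05339   ]
```

View pics/scene4z.png

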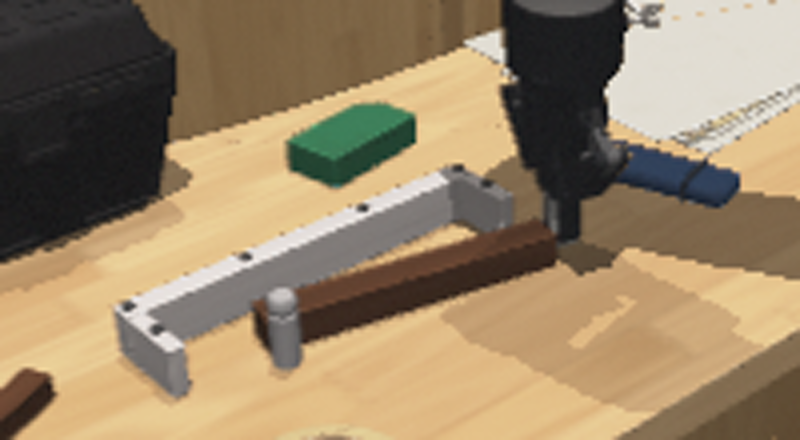

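View pics/top4z.png

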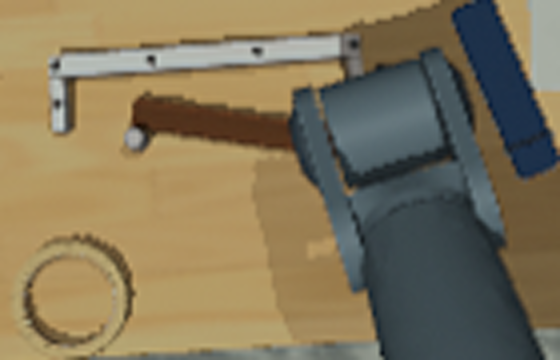

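Emit:
move_arm:
  moves: [0.005,0,0,0,0,0.01,0,0,0,0,0.015,0,0,0,0,0.02,0,0,0,0,0.025,0,0,0,0,0.03,0,0,0,0,0.034,0,0,0,0,0.038,0,0,0,0,0.041,0,0,0,0,0.042,0,0,0,0,0.042,0,0,0,0]

```text
time_s: 9.85
tool_pos: [496.5, 322.9, 25.4]
ee_rot: [0.749, 0.663, 0.0, -0.0]
wrist_force: [-0.2, 0.2, 0.7]
width: 0.0
```

Run:
```python
from h import *
q=env.get_obs();print(q["time_s"],q["tool_pos"],w2r(*q["tool_pos"][:2]),q["wrist_force"],q["ft_torque"])
o=look("5")
for n,(u0,v0,u1,v1) in dict(scene=(140,160,340,270),top=(170,190,310,280)).items():
    cv2.imwrite(f"pics/{n}5z.png",cv2.resize(o[n]["img"][v0:v1,u0:u1],None,fx=4,fy=4,interpolation=cv2.INTER_CUBIC)[:,:,::-1])
```

```text
9.85 [496.51809901 322.88511527  25.38745828] [ -65.97739971 -102.16156277] [-0.15236289  0.16873259  0.72892997] [ 0.01018501 -0.00601832 -0.00287595]
```

View pics/scene5z.png

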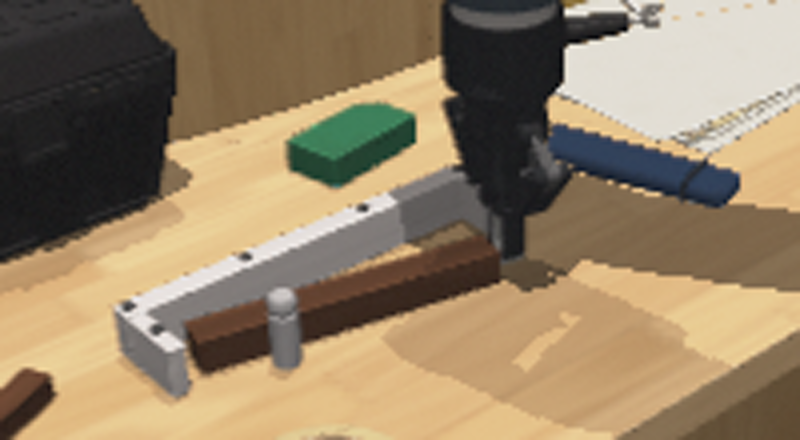

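View pics/top5z.png

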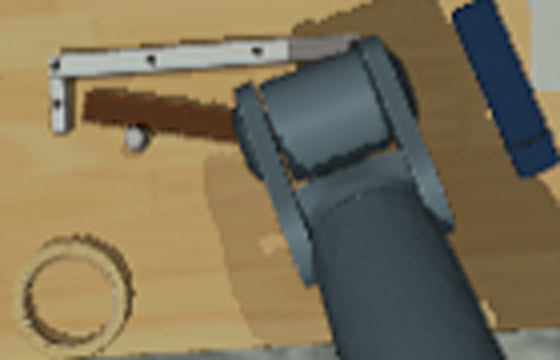

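Run:
```python
from h import *
C=fwd((484.5147,217.342,120.29,83),(.064,-.001,.095,0));C=fwd(C,(.042,0,0,0));print(C)
t=r2w(-102,-35);print(t,rel(C,(t[0],t[1],100,185.5)),rel(C,(t[0],t[1],20.3,185.5)))
C2=(t[0],t[1],20,185.5)
print(rel(C2,(*r2w(-38.5,-35),20,185.5)))
```

```text
(np.float64(496.4403042493043), np.float64(322.6737614173853), 25.290000000000006, 83)
[454.2241891 386.2848663] [0.058, -0.0497, -0.0747, -102.5] [0.058, -0.0497, 0.005, -102.5]
[-0.0635, -0.0, -0.0, -0.0]
```

Emit:
move_arm:
  moves: [-0.006,0,0,0,0,-0.012,0,0,0,0,-0.012,0,-0.04,0,0,-0.012,0,-0.075,0,0,0.0,-0.03,-0.075,-8,0.7,0.058,-0.05,-0.075,-102.5,0.7,0.058,-0.05,-0.075,-102.5,0.7,0.058,-0.05,-0.075,-102.5,0.7,0.058,-0.05,-0.075,-102.5,0.7,0.058,-0.05,-0.075,-102.5,0.7,0.058,-0.05,-0.075,-102.5,0.7,0.058,-0.05,-0.075,-102.5,0.7,0.058,-0.05,-0.075,-102.5,0.7,0.058,-0.05,-0.075,-102.5,0.7,0.058,-0.05,-0.075,-102.5,0.7,0.058,-0.05,-0.075,-102.5,0.7,0.058,-0.05,-0.075,-102.5,0.7,0.058,-0.05,-0.075,-102.5,0.7,0.058,-0.05,-0.075,-102.5,0.7]

```text
time_s: 11.85
tool_pos: [453.9, 386.1, 100.3]
ee_rot: [-0.047, 0.999, -0.0, -0.0]
wrist_force: [0.3, -0.4, -0.8]
width: 0.704
```

Run:
```python
from h import *
q=env.get_obs();print(q["time_s"],q["tool_pos"],w2r(*q["tool_pos"][:2]),np.degrees(2*np.arctan2(*q["ee_rot"][[1,0]])),q["width"],q["qpos"].round(2))
o=look("6")
for n,(u0,v0,u1,v1) in dict(scene=(140,160,340,270)).items():
    cv2.imwrite(f"pics/{n}6z.png",cv2.resize(o[n]["img"][v0:v1,u0:u1],None,fx=4,fy=4,interpolation=cv2.INTER_CUBIC)[:,:,::-1])
```

```text
11.85 [453.88884444 386.08495507 100.2765822 ] [-102.35296145  -35.16684951] 185.36569908591892 0.7035723199787746 [ 0.51  0.3   1.79  0.    1.06 -1.15]
```

View pics/scene6z.png

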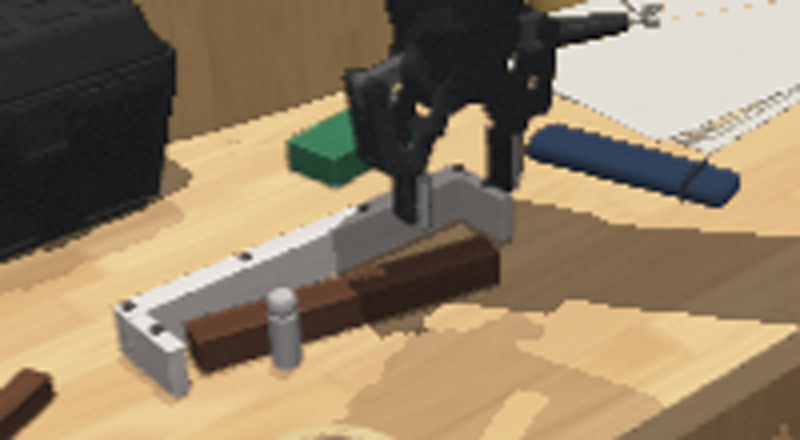

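Emit:
move_arm:
  moves: [0,0,0.04,0,0.7,0,0,0.07,0,0.7,0,0,0.08,0,0.7,0,0,0.08,0,0.7,-0.01,0,0.08,0,0.7,-0.018,0,0.08,0,0.7,-0.024,0,0.08,0,0.7,-0.03,0,0.08,0,0.7,-0.035,0,0.08,0,0.7,-0.04,0,0.08,0,0.7,-0.045,0,0.08,0,0.7,-0.049,0,0.08,0,0.7,-0.053,0,0.08,0,0.7,-0.056,0,0.08,0,0.7,-0.059,0,0.08,0,0.7,-0.061,0,0.08,0,0.7,-0.062,0,0.08,0,0.7,-0.062,0,0.08,0,0.7]

```text
time_s: 13.75
tool_pos: [515.8, 392.3, 20.3]
ee_rot: [-0.048, 0.999, 0.0, 0.0]
wrist_force: [-0.3, 0.2, 0.2]
width: 0.7
```

Run:
```python
from h import *
q=env.get_obs();print(q["time_s"],q["tool_pos"],w2r(*q["tool_pos"][:2]),q["wrist_force"],q["ft_torque"])
o=look("7")
for n,(u0,v0,u1,v1) in dict(scene=(140,160,340,270)).items():
    cv2.imwrite(f"pics/{n}7z.png",cv2.resize(o[n]["img"][v0:v1,u0:u1],None,fx=4,fy=4,interpolation=cv2.INTER_CUBIC)[:,:,::-1])
```

```text
13.75 [515.76041923 392.32932218  20.27296302] [-40.16773504 -34.88135788] [-0.32774339  0.15059044  0.20063186] [0.02921258 0.00089526 0.0179016 ]
```

View pics/scene7z.png

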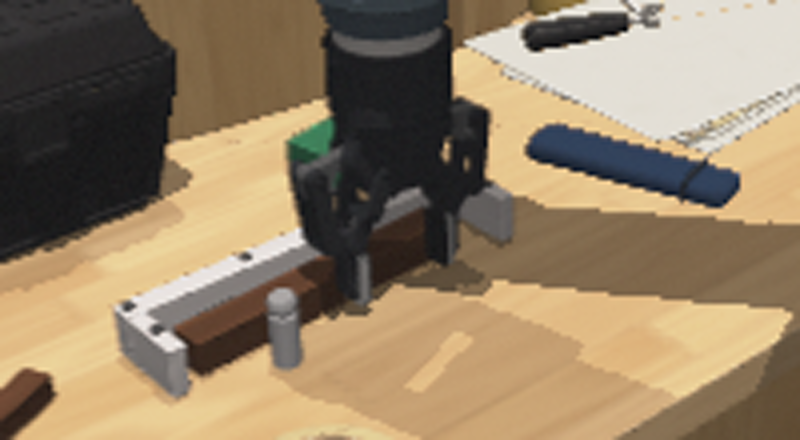

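Emit:
move_arm:
  moves: [-0.001,0,0,0,0.7,-0.002,0,0,0,0.7,-0.003,0,0,0,0.7,-0.003,0,0,0,0.7]

```text
time_s: 14.25
tool_pos: [518.7, 392.6, 20.3]
ee_rot: [-0.048, 0.999, 0.0, 0.0]
wrist_force: [-0.6, -0.6, 1.0]
width: 0.702
```

Emit:
move_arm:
  moves: [-0.001,0,0,0,0.7,-0.0015,0,0,0,0.7,-0.002,0,0,0,0.7,-0.002,0,0,0,0.7]

```text
time_s: 14.65
tool_pos: [520.6, 392.8, 20.3]
ee_rot: [-0.048, 0.999, 0.0, 0.0]
wrist_force: [0.7, 1.1, 0.7]
width: 0.701
```

Run:
```python
from h import *
q=env.get_obs();print(q["time_s"],q["tool_pos"],w2r(*q["tool_pos"][:2]),q["wrist_force"],q["ft_torque"])
o=look("8")
for n,(u0,v0,u1,v1) in dict(scene=(160,190,280,260)).items():
    cv2.imwrite(f"pics/{n}8z.png",cv2.resize(o[n]["img"][v0:v1,u0:u1],None,fx=6,fy=6,interpolation=cv2.INTER_CUBIC)[:,:,::-1])
```

```text
14.65 [520.62285364 392.78086666  20.27566811] [-35.2844077 -34.8979359] [0.66345842 1.13567923 0.73342861] [0.06512286 0.11034642 0.00346493]
```

View pics/scene8z.png

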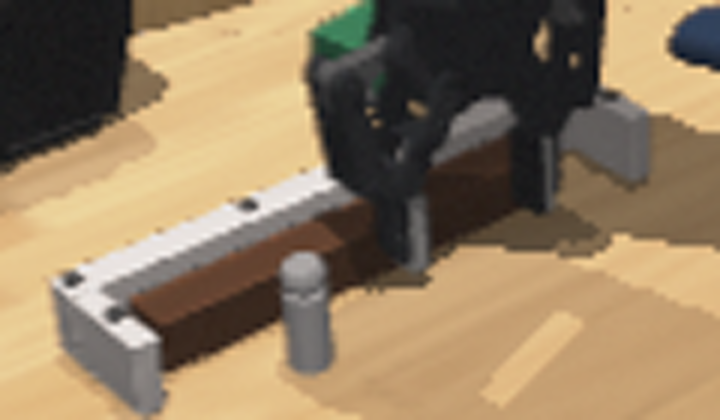

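Emit:
move_arm:
  moves: [-0.0005,0,0,0,0.7,-0.001,0,0,0,0.7,-0.001,0,0,0,0.7]

```text
time_s: 15.05
tool_pos: [521.3, 392.8, 20.3]
ee_rot: [-0.048, 0.999, -0.0, -0.0]
wrist_force: [-2.6, -0.1, 2.1]
width: 0.694
```

Emit:
move_arm:
  moves: [-0.0005,0,0,0,0.7,-0.001,0,0,0,0.7,-0.001,0,0,0,0.7]

```text
time_s: 15.35
tool_pos: [521.4, 392.9, 20.2]
ee_rot: [-0.048, 0.999, -0.0, -0.002]
wrist_force: [-6.4, -0.9, 5.3]
width: 0.696
```

Force is now rising and the tool has stopped advancing, so the strip is against the fence. I'll back off and check.

Emit:
move_arm:
  moves: [0.005,0,0,0,0.7,0.015,0,0,0,0.7,0.03,0,0,0,0.7,0.04,0,0,0,0.7,0.04,0,-0.04,0,0.7,0.04,0,-0.09,0,0.7,0.06,0,-0.14,0,0.7,0.1,0,-0.18,0,0.7,0.12,-0.05,-0.2,0,0.7,0.12,-0.1,-0.2,0,0.7,0.12,-0.15,-0.2,0,0.7,0.12,-0.2,-0.2,0,0.7,0.12,-0.23,-0.2,0,0.7,0.12,-0.23,-0.2,0,0.7]

```text
time_s: 16.75
tool_pos: [425.4, 149.0, 220.4]
ee_rot: [-0.045, 0.999, -0.001, 0.001]
wrist_force: [0.3, 0.9, -0.4]
width: 0.702
```

Run:
```python
from h import *
q=env.get_obs();print(q["time_s"],q["tool_pos"],q["wrist_force"])
o=look("9")
for n,(u0,v0,u1,v1) in dict(scene=(160,190,280,260),top=(170,190,270,250)).items():
    cv2.imwrite(f"pics/{n}9z.png",cv2.resize(o[n]["img"][v0:v1,u0:u1],None,fx=6,fy=6,interpolation=cv2.INTER_CUBIC)[:,:,::-1])
for n,roi in dict(scene=(170,205,262,260),top=(178,194,266,230)).items():
    c=o[n];m=stripmask(c,roi); p,e=fit([c],[m],[roi],strip_polys,(540,433,.096)); print(n,p,w2r(*p[:2]),np.degrees(p[2])-5.5,e,m.sum())
```

```text
16.75 [425.37371234 148.95500981 220.36303224] [ 0.31493137  0.94749706 -0.42614892]
scene [5.41405257e+02 4.36010304e+02 9.71592734e-02] [-10.4543241   6.1405764] 0.06681630897789592 151.35156862745097 923.4333333333334
top [5.38953120e+02 4.38674102e+02 9.34850577e-02] [-12.63985809   9.02713808] -0.143700745568629 99.41393310265283 623.4
```

View pics/scene9z.png

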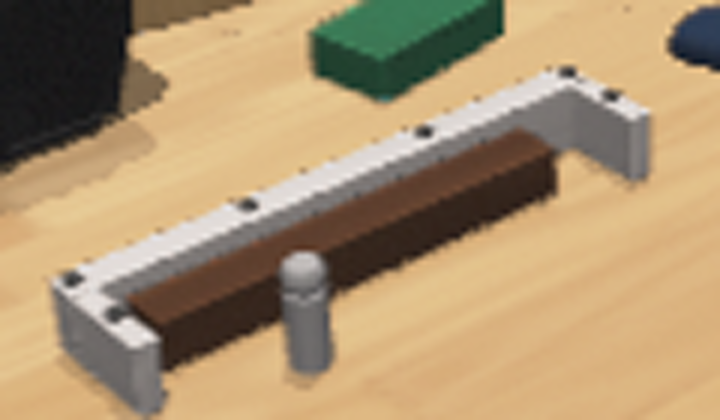

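View pics/top9z.png

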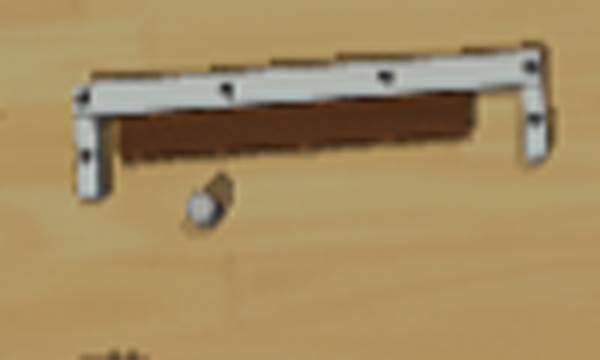

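View pics/top9.png

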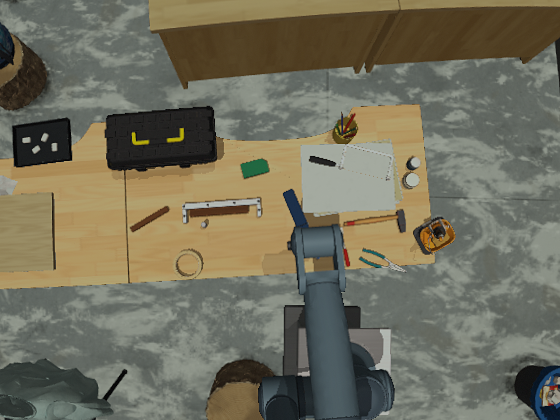

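Run:
```python
from rig import env
print(env.sign_off())
```

```text
the job is handed in; nothing more can be done
None
```

The strip is in the stock rest, behind the post and flat along the back fence, and the job is handed in. It took about 17 s of robot time.

**What I did:** I only pushed it with the fingers, in three moves:
- **Line up:** pushed its long side with two fingers to bring it in line with the gap.
- **Left end in:** pushed its right end with the fingers shut until the left end was behind the post.
- **Right end home:** pushed the right part in with two fingers until it met the fence. The wrist force read at that point was about 8 N, and the tool stopped advancing.

**Last checks, with the arm clear:**
- **Angle:** the strip is parallel to the fence to within about 0.15° in both cameras.
- **Against the fence:** its axis measured 12.6 mm from the fence face in the top camera, where flush is 13 mm. The scene camera gave 10.5 mm, which is too close to be possible. The post hides part of the strip in that view, so I relied on the top camera and the contact force.
- **Between the stops:** the left end is roughly 11 to 14 mm from its stop and the right end about 26 to 29 mm from its own. The cameras differ by about 3 mm here.
- **Other tools:** in the last top picture the tools in view looked where they started. The arm hid the eraser and part of the blue case and the chisel there, so I could not check those, but no move came down near them.

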